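# Free the bottle rack and put the reagent bottle back

## Robot

A 6-joint arm with a two-finger parallel gripper is mounted at the origin on a cart in front of the work surface, level with it; the furniture and walls round the work are solid. World frame = base frame: x ahead of the robot, y to its left, z up, the work surface at z = 0. Lengths are in m, angles in rad, forces in N, time in s.
With the tool pointing down it reaches from about 0.35 to 1 m from the base axis. Payload 7.1 kg.
Tool frame: the origin (TCP) lies at the very end of the fingers, on their centre line; the grasp point (between the pads) lies r.hold_point_z behind it (r.hold_point_z is the distance from the TCP to the grasp point, in m); z points along the fingers, y is the line along which they close (so a half turn about z gives the same grasp; the last joint's range is limited). The gripper opens to 85 mm and grips with 20 to 120 N. Pads are 22 mm wide; open, the fingers measure 114 mm over their backs; the gripper's body (76 mm by 85 mm) begins 54 mm behind the grasp point. The pads swing forward as they close: fully open they stand 13 mm farther back than shut.
Start: joints at [1.33, 0.423, 1.63, -0, 1.089, -0.019], TCP at [0.137, 0.61, 0.231] pointing down, gripper open.
Joint ranges: [-3, 3], [-0.9, 2.11], [0.09, 2.58], [-1.31, 4.45], [0.11, 2.69], [-2.54, 2.54]. Speed limits (rad/s): [2.39, 2.39, 3.01, 3.14, 3.14, 3.14].

## Interface

Orientations are given as [roll, pitch, yaw] about the fixed x, y, z axes, in that order (R = Rz(yaw) Ry(pitch) Rx(roll)).
In Python, from station import r gives the robot as it stands.
- The arm moves only by the tool step_hand, called as a command line: name --argument value ..., lists and objects as JSON in quotes. Schema: {"type":"object","properties":{"rows":{"type":"array","items":{"type":"object","properties":{"dx":{"type":"number"},"dy":{"type":"number"},"dz":{"type":"number"},"rx":{"type":"number"},"ry":{"type":"number"},"rz":{"type":"number"},"jaw":{"type":"number"}},"additionalProperties":false,"required":["jaw"]},"minItems":1,"maxItems":12},"only":{"type":"string"},"quiet":{"type":"boolean"},"lines":{"type":"string"}},"required":["rows"],"additionalProperties":false}. rows is a list of rows, 1 to 12 of them, each an object with the fields dx, dy, dz (the shift in parts of the range, where 1.0 means 0.8 m), rx, ry, rz (a rotation vector in normalised numbers (1 is 4 rad)), jaw (the finger opening in m); a field left out counts as zero (the opening has to be given); each row is the pose to reach, as a shift and turn from the pose commanded when the call began, along the tool's axes at that moment; what a row does not reach only later rows make up. A row lasts 1/10 s, in which the tool goes at most 0.05 m and 0.15 rad, less where a joint would pass 70% of its speed; a pose out of reach is approached as far as the arm can. The fingers move at their own pace and stop on an object; the grip force is fixed at half the most. Time passes only in rows, so rows that do not move let the fingers close. The tool returns the time, the measured TCP pose, the force, the opening and the grip force at its end. only (a regular expression) keeps the lines of the reply that match it, lines (a string "A,B") keeps lines A to B, and quiet returns only ok. A shift or turn number past 1, either way, is cut back to 1. Input that does not fit is refused with a message, and nothing moves.
- r.observe(): the state, without advancing time (a new reading comes with each control period).
- r.camera(name): name is "scene" or "top"; returns a dict with "pixels" (420x560x3 uint8, red, green, blue), "z_map" (420x560 float32, m along the optical axis (not along the pixel's ray), 0 where there is no reading), "intrinsics" (3x3 intrinsics, pixels), "k1" (the pictures are not rectified: a ray, as slopes to the right and down, at radius r is drawn at 1 + k1 r^2 times it, then the intrinsics apply), "camera_from_world" (4x4, takes a point from world to camera coordinates). Camera axes: x right, y down, z forward; pixel columns grow to the right and rows downward; lengths in m; the calibration is good to about 2 mm. A picture is of the moment at which its call begins.
- r.close_job(): hands the job in; it is judged then, once.
The state is a dict: "time_s": time; "joints": joint angles; "qd": joint speeds; "joint_efforts": joint torques, N m; "position": TCP position; "tcp_rot": TCP orientation; "force": force on the tool from outside, world axes, zero at the start; "wrist_torque": the same for the moment, N m; "finger_gap": finger opening in m; "finger_force": force on a finger pad.
Only numpy, scipy, OpenCV 4.12 (cv2) and the standard library are available. Lean on these libraries where they do the work, as an engineer would, in place of code of your own. Each camera call takes 0.05 s, during which the arm holds its last target. There are 200 camera calls.

## Task

A small black dropper bottle has been left in the bottle rack, in the well where the wide glass bottle with the blue screw cap belongs. Take the dropper bottle out and stand it upright in the shallow square tray with the two small bottles already there, then stand the blue-capped bottle upright, fully down, in the well you freed. Set both down rather than dropping them, and do not bump the rack, the tray or the bottles standing in them.

Things in the scene. Friction and masses are not known exactly. Their poses are not given: they have to be found in the camera images.
- bottle_rack: Fixed white rack, 105 x 220 (y) x 32 mm high. Origin: centre of underside. Two round wells, 80 mm wide, 24 mm deep (floor 8 mm up), centred at x = 0, y = +55 and -55 mm. A brown teat bottle (53 mm wide, 141 mm tall) is fixed in the +y well. The -y well is for the blue-capped bottle. An overhead shelf (underside 0.45 m up) begins at world x = 0.58 m: keep the wrist clear of it when swinging across.
- dropper_bottle: The obstacle: loose small black dropper bottle, 30 g, standing in the -y well of the rack within 10 mm of its centre. Cylinder 33 mm wide up to 67 mm, then a pointed cap (22 mm, tapering) to 96 mm. Origin: centre of underside; z up. A black dropper bottle in the tray and some at the left end of the worktop look alike; this is the one in the rack.
- reagent_bottle: Loose glass bottle with wide blue screw cap, 210 g, on the worktop beside the rack, on the side away from the tray. 57 mm wide up to 80 mm, cap 50 mm wide up to 102 mm. Origin: centre of underside; z up. About 100 mm to its right (-y) lies a black rubber cap (32 mm high), 95 mm behind it (+x) stands a slim white bottle (78 mm high): grip it along y.
- tray: Fixed shallow light-grey tray, 150 x 150 x 18 mm high, walls and floor 4 mm thick, left or right of the rack. Origin: centre of underside; z up. Two small bottles (33 mm wide, up to 96 mm high) are fixed in it along the far side, at x = +47, y = +38 and -36 mm. The near half (x below 0) is empty: place the dropper bottle there, e.g. x = -30, y = 0 mm.

How it is judged:
On the way:
1. the dropper bottle stands upright in the tray, released (x of dropper_bottle in the frame of tray between -0.06 and 0.06 m and y of dropper_bottle in the frame of tray between -0.06 and 0.06 m and z of dropper_bottle in the frame of tray between -0.004 and 0.012 m and angle between dropper_bottle's own z axis and vertical below 0.17 rad and linear speed of dropper_bottle below 0.03 m/s and contact force between the fingers and dropper_bottle below 0.1 N), for 0.2 s.
At the end, for the whole second after the job is handed in: Both bottles at rest, released, within 10 degrees of upright: the dropper bottle on the tray floor (8 mm), within 60 mm of the tray centre along each tray axis; the blue-capped bottle on the floor of the -y well (6 mm), within 15 mm of the well centre along each rack axis (all of step 1 and x of reagent_bottle in the frame of bottle_rack between -0.015 and 0.015 m and y of reagent_bottle in the frame of bottle_rack between -0.07 and -0.04 m and z of reagent_bottle in the frame of bottle_rack between 0.002 and 0.014 m and angle between reagent_bottle's own z axis and vertical below 0.17 rad and linear speed of reagent_bottle below 0.03 m/s and contact force between the fingers and reagent_bottle below 0.1 N); the robot touches nothing.
It fails at once if a bottle is dropped (falls free at over 0.7 m/s, about 25 mm) ((linear speed of dropper_bottle above 0.7 m/s and contact force between each of the fingers, the arm and dropper_bottle below 0.05 N) or (linear speed of reagent_bottle above 0.7 m/s and contact force between each of the fingers, the arm and reagent_bottle below 0.05 N)).
It fails at once if the robot bumps the rack, the tray or the bottles fixed in them with more than 25 N (contact force between any of the fingers, the arm and bottle_rack above 25 N or contact force between any of the fingers, the arm and tray above 25 N).
It also fails if it takes over 67 s, if anything falls off the work surface, if the arm or the gripper's body presses on something with over 40 N, if the wrist force passes 120 N, or if a joint passes its speed limit or range.

## Working session

There is one attempt and no reset: what is moved stays moved. The work goes in short steps, Python scripts to look and compute and a tool call to move; the robot and the scene stay as the last step left them, time stands still between calls to the robot, and variables do not carry over. Pictures are saved under pics/ and viewed, at most 10 in all, crops included, and the job is handed in when it is done.

```bash
ls; mkdir -p pics; python3 - <<'E'
from station import r
import cv2,numpy as np
o=r.observe(); print(o, r.hold_point_z)
for n in("scene","top"):
    c=r.camera(n); cv2.imwrite(f"pics/{n}0.png",c["pixels"][:,:,::-1]); np.savez(f"/tmp/{n}0.npz",**c)
    print(c["intrinsics"],c["k1"],c["camera_from_world"],(c["z_map"]>0).mean())
E
```

```text
pics
station.py
{'time_s': 0.0, 'joints': array([ 1.32998308e+00,  4.23849490e-01,  1.63071579e+00, -4.29195090e-06,
        1.08857236e+00, -1.89987247e-02]), 'qd': array([0.00100822, 0.00059376, 0.00012321, 0.00037029, 0.0011684 ,
       0.00058   ]), 'joint_efforts': array([ 2.32876358e-03, -5.57384491e+01, -2.81747764e+01,  1.65086003e-04,
        7.36039539e-03, -1.40979154e-06]), 'position': array([0.13734312, 0.60915482, 0.23053015]), 'tcp_rot': array([-3.14004787e+00, -2.55522576e-05,  2.91978010e+00]), 'force': array([ 0.40251246, -0.941501  , -0.00456029]), 'wrist_torque': array([0.008537  , 0.00838371, 0.03770319]), 'finger_force': 0.0, 'finger_gap': 0.0853997864749961} 0.0187
[[431.62212931   0.         275.14762859]
 [  0.         431.62212931 207.99097403]
 [  0.           0.           1.        ]] -0.07291170684922088 [[ 0.62164357 -0.78328223  0.00531166 -0.27827879]
 [-0.50322182 -0.40455489 -0.7636119   0.26851409]
 [ 0.60027249  0.47202149 -0.64565366  0.93409378]
 [ 0.          0.          0.          1.        ]] 0.9961181972789116
[[426.77796085   0.         279.1605408 ]
 [  0.         426.77796085 213.59604329]
 [  0.           0.           1.        ]] -0.042564429327176544 [[ 0.00742015 -0.99987589  0.01389773 -0.00568285]
 [-0.99200204 -0.00911155 -0.12589257  0.46458602]
 [ 0.12600357 -0.01285244 -0.99194653  1.09140088]
 [ 0.          0.          0.          1.        ]] 0.9959438775510204
```

View pics/scene0.png

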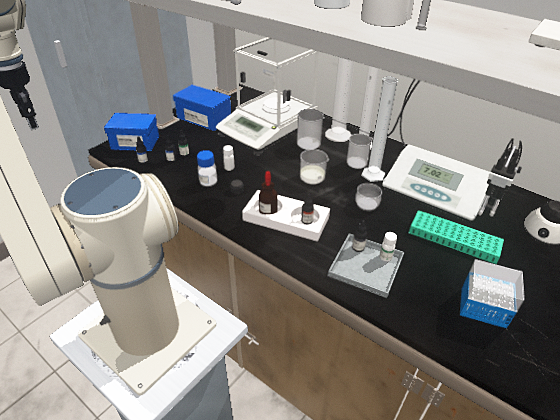

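View pics/top0.png

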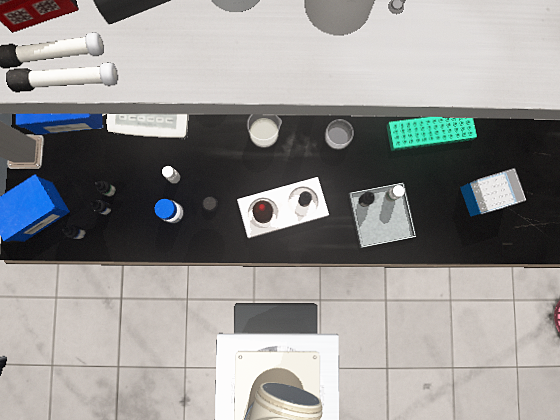

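The top picture shows the rack at about (283,207) with the brown bottle on the left and the dropper in the right well (303,202). The blue cap is at (169,210), the tray at (383,214) with its bottles on the far side, and the rubber cap at (209,203). The arm is out of view.

```bash
cat > h.py <<'E'
import numpy as np,cv2
def cloud(c):
    """world point of every pixel from the depth map"""
    K,k1,T=c["intrinsics"],float(c["k1"]),c["camera_from_world"]
    h,w=c["z_map"].shape
    u,v=np.meshgrid(np.arange(w),np.arange(h))
    uv=np.stack([u,v],-1).reshape(-1,1,2).astype(np.float64)
    s=cv2.undistortPoints(uv,K,np.array([k1,0,0,0.])).reshape(h,w,2)
    z=c["z_map"][...,None]
    P=np.concatenate([s*z,z],-1)
    return (P-T[:3,3])@T[:3,:3]
E
python3 - <<'E'
import numpy as np,cv2
from h import cloud
for n in("scene","top"):
    c=dict(np.load(f"/tmp/{n}0.npz")); P=cloud(c); hsv=cv2.cvtColor(c["pixels"],cv2.COLOR_RGB2HSV); X,Y,Z=P[...,0],P[...,1],P[...,2]
    ws=(X>.35)&(X<.65)&(abs(Y)<.45)
    def circ(m,name):
        q=P[m]; 
        if len(q)<4: print(n,name,len(q)); return
        (a,b),rad=cv2.minEnclosingCircle(q[:,:2].astype(np.float32)); print(n,name,len(q),"c",np.round([a,b],4),"r",round(rad,4),"z",np.round(np.percentile(q[:,2],[5,50,95]),3),"mean",np.round(q[:,:2].mean(0),4))
    H,S,V=cv2.split(hsv)
    blue=(H>100)&(H<125)&(S>150)&(V>90)&ws&(Y<.4)&(Y>.12)
    circ(blue&(Z>.098),"bluecap top")
    circ(ws&(Y>.2)&(Y<.32)&(X<.49)&(Z>.03)&(Z<.075),"blue body")
    circ(ws&(Y>.1)&(Y<.2)&(Z>.02)&(Z<.04),"rubber")
    circ(ws&(Y>.2)&(Y<.32)&(X>.5)&(Z>.07)&(Z<.09),"white slim top")
    m=ws&(abs(Z-.032)<.004)&(V>150)&(S<60)&(Y<.12)&(Y>-.12)
    k,l,st,ce=cv2.connectedComponentsWithStats(m.astype(np.uint8)); i=1+np.argmax(st[1:,4])
    R=cv2.minAreaRect(P[l==i][:,:2].astype(np.float32)); print(n,"rack",R)
    m=ws&(abs(Z-.0)<.03)&(Z>.002)&(Y<-.12)&(Y>-.4)&(V>70)
    k,l,st,ce=cv2.connectedComponentsWithStats(m.astype(np.uint8)); i=1+np.argmax(st[1:,4])
    R=cv2.minAreaRect(P[l==i][:,:2].astype(np.float32)); print(n,"tray",R)
    drop=ws&(Y<.0)&(Y>-.12)&(Z>.05)&(Z<.12)
    circ(drop,"dropper all"); circ(drop&(Z>.096),"dropper tip"); circ(drop&(Z>.076),"dropper cap");circ(drop&(Z<.073),"body")
    circ(ws&(Y<-.12)&(Y>-.4)&(Z>.05)&(Z<.12)&(X<.7),"tray bottles")
    circ(ws&(Y<.12)&(Y>-.0)&(Z>.08)&(Z<.16),"brown")
E
```

```text
scene bluecap top 138 c [0.4651 0.2791] r 0.0275 z [0.1   0.103 0.105] mean [0.4628 0.2785]
scene blue body 243 c [0.4626 0.2784] r 0.029 z [0.032 0.054 0.071] mean [0.4527 0.2661]
scene rubber 125 c [0.4847 0.1483] r 0.0503 z [0.022 0.03  0.034] mean [0.4855 0.1704]
scene white slim top 57 c [0.5628 0.2815] r 0.0171 z [0.07  0.077 0.08 ] mean [0.5611 0.28  ]
scene rack ((0.48344686627388, -0.011061981320381165), (0.11118811368942261, 0.2211679369211197), 16.01599884033203)
scene tray ((0.4723491966724396, -0.2737475037574768), (0.171208918094635, 0.15557552874088287), 11.265246391296387)
scene dropper all 173 c [ 0.5001 -0.0697] r 0.0164 z [0.054 0.071 0.102] mean [ 0.4966 -0.0722]
scene dropper tip 16 c [ 0.5002 -0.07  ] r 0.0041 z [0.097 0.103 0.108] mean [ 0.5012 -0.0698]
scene dropper cap 70 c [ 0.502  -0.0671] r 0.0127 z [0.077 0.088 0.105] mean [ 0.4994 -0.0712]
scene body 99 c [ 0.5001 -0.0697] r 0.0164 z [0.053 0.064 0.072] mean [ 0.4947 -0.0729]
scene tray bottles 420 c [ 0.5783 -0.2263] r 0.1148 z [0.052 0.069 0.091] mean [ 0.5133 -0.2644]
scene brown 266 c [0.5463 0.0353]
[... 490 characters left out ...]
1949835121631622), 16.379959106445312)
top tray ((0.46891292929649353, -0.2803574502468109), (0.1521776020526886, 0.15645134449005127), 11.525243759155273)
top dropper all 137 c [ 0.5035 -0.0688] r 0.0167 z [0.056 0.071 0.103] mean [ 0.5002 -0.067 ]
top dropper tip 14 c [ 0.5023 -0.0681] r 0.0046 z [0.1   0.103 0.106] mean [ 0.5029 -0.068 ]
top dropper cap 63 c [ 0.5036 -0.0689] r 0.0112 z [0.081 0.088 0.105] mean [ 0.5023 -0.068 ]
top body 71 c [ 0.5035 -0.0688] r 0.0167 z [0.054 0.066 0.071] mean [ 0.4986 -0.0662]
top tray bottles 295 c [ 0.5785 -0.2284] r 0.1101 z [0.053 0.079 0.091] mean [ 0.5172 -0.2631]
top brown 228 c [0.5482 0.0431] r 0.1023 z [0.08  0.104 0.148] mean [0.4686 0.0405]
```

Heights and sizes agree with the brief: blue cap top at 0.103, dropper tip at 0.103, rack 106x219 mm at +16.3°, tray 152x156 mm at +11.5°. The dropper is at (0.502,-0.069), the well centre at (0.499,-0.064) and the reagent at (0.465,0.281). The tray target is (0.440,-0.286). Next is a small helper to convert world targets to tool-axis shifts.

```bash
cat > d.py <<'E'
# usage: d.py x y z -> shift along tool axes (and turn) to reach world point, tool down, yaw pi
import sys,numpy as np
from scipy.spatial.transform import Rotation as Ro
from station import r
o=r.observe(); R=Ro.from_euler("xyz",o["tcp_rot"]); G=Ro.from_euler("xyz",[np.pi,0,np.pi])
print(np.round(o["position"],4),np.round(o["tcp_rot"],3))
for a in sys.argv[1:]:
    p=np.array(eval(a)); print(p,np.round(R.inv().apply(p-o["position"]),4),np.round((R.inv()*G).as_rotvec(),4))
E
python3 d.py "[.42,.25,.235]" "[.502,-.069,.2]"
```

```text
[0.1373 0.6092 0.2306] [-3.14 -0.    2.92]
[0.42  0.25  0.235] [-0.3547 -0.2882 -0.004 ] [-1.400e-03 -2.000e-04 -2.218e-01]
[ 0.502 -0.069  0.2  ] [-0.5049 -0.5813  0.0314] [-1.400e-03 -2.000e-04 -2.218e-01]
```

Careful with the scale: shifts go in shares of 0.8 m and turns go in shares of 4 rad. That gives: -0.355 m / 0.8 = -0.4438, -0.315 m / 0.8 = -0.3938, -0.222 rad / 4 = -0.0555.

step_hand --rows '[{"dx": -0.0438, "dy": -0.0363, "rz": -0.005, "jaw": 0.085}, {"dx": -0.0875, "dy": -0.0725, "rz": -0.01, "jaw": 0.085}, {"dx": -0.1313, "dy": -0.1088, "rz": -0.015, "jaw": 0.085}, {"dx": -0.175, "dy": -0.145, "rz": -0.0225, "jaw": 0.085}, {"dx": -0.2188, "dy": -0.1813, "rz": -0.0275, "jaw": 0.085}, {"dx": -0.2625, "dy": -0.2175, "rz": -0.0325, "jaw": 0.085}, {"dx": -0.3063, "dy": -0.2538, "rz": -0.0375, "jaw": 0.085}, {"dx": -0.35, "dy": -0.29, "rz": -0.045, "jaw": 0.085}, {"dx": -0.3938, "dy": -0.325, "rz": -0.05, "jaw": 0.085}, {"dx": -0.4438, "dy": -0.36, "rz": -0.0555, "jaw": 0.085}, {"dx": -0.4438, "dy": -0.36, "rz": -0.0555, "jaw": 0.085}]'

```text
time_s: 1.2
position: [0.4235, 0.247, 0.2313]
tcp_rot: [-3.141, 0.001, 3.137]
force: [-0.1, 0.8, -0.4]
finger_gap: 0.0848
finger_force: 0.0
```

```bash
python3 d.py "[.502,-.069,.19]"
```

```text
[0.4235 0.247  0.2313] [-3.141e+00  1.000e-03  3.137e+00]
[ 0.502 -0.069  0.19 ] [-0.08   -0.3156  0.0416] [-0.0007  0.0012 -0.0047]
```

In the tool's units: -0.3156 m / 0.8 = -0.3945, -0.31 m / 0.8 = -0.3875, -0.005 rad / 4 = -0.0013.

step_hand --rows '[{"dx": -0.0125, "dy": -0.05, "jaw": 0.085}, {"dx": -0.025, "dy": -0.1, "jaw": 0.085}, {"dx": -0.0375, "dy": -0.15, "jaw": 0.085}, {"dx": -0.05, "dy": -0.2, "jaw": 0.085}, {"dx": -0.0625, "dy": -0.25, "jaw": 0.085}, {"dx": -0.075, "dy": -0.3, "jaw": 0.085}, {"dx": -0.0875, "dy": -0.35, "jaw": 0.085}, {"dx": -0.1, "dy": -0.3875, "dz": 0.0125, "jaw": 0.085}, {"dx": -0.1, "dy": -0.3945, "dz": 0.05, "rz": -0.0013, "jaw": 0.085}, {"dx": -0.1, "dy": -0.3945, "dz": 0.05, "rz": -0.0013, "jaw": 0.085}, {"dx": -0.1, "dy": -0.3945, "dz": 0.05, "rz": -0.0013, "jaw": 0.085}]'

```text
time_s: 2.3
position: [0.4997, -0.0643, 0.191]
tcp_rot: [3.141, -0.002, -3.137]
force: [-0.0, -0.3, -0.3]
finger_gap: 0.0851
finger_force: 0.0
```

```bash
python3 d.py "[.502,-.069,.041]"
```

```text
[ 0.4997 -0.0643  0.191 ] [ 3.141e+00 -2.000e-03 -3.137e+00]
[ 0.502 -0.069  0.041] [-0.0026 -0.0048  0.15  ] [ 0.0006 -0.0024  0.0051]
```

In the tool's units: 0.075 m / 0.8 = 0.0938, 0.06 m / 0.8 = 0.075, 0.005 rad / 4 = 0.0013.

step_hand --rows '[{"dx": -0.0033, "dy": -0.006, "rz": 0.0013, "jaw": 0.085}, {"dx": -0.0033, "dy": -0.006, "dz": 0.0375, "rz": 0.0013, "jaw": 0.085}, {"dx": -0.0033, "dy": -0.006, "dz": 0.075, "rz": 0.0013, "jaw": 0.085}, {"dx": -0.0033, "dy": -0.006, "dz": 0.0938, "rz": 0.0013, "jaw": 0.085}, {"dx": -0.0033, "dy": -0.006, "dz": 0.0938, "rz": 0.0013, "jaw": 0.085}, {"dx": -0.0033, "dy": -0.006, "dz": 0.0938, "rz": 0.0013, "jaw": 0.085}]'

```text
time_s: 2.9
position: [0.504, -0.0694, 0.1174]
tcp_rot: [-3.141, 0.001, -3.141]
force: [0.1, -0.4, 0.4]
finger_gap: 0.0854
finger_force: 0.0
```

```bash
python3 d.py "[.502,-.069,.041]"; python3 - <<'E'
from station import r
import cv2
for n,u,v in(("scene",300,200),("top",300,200)):
    c=r.camera(n)["pixels"][v-70:v+70,u-90:u+90,::-1]
    cv2.imwrite(f"pics/{n}1.png",cv2.resize(c,None,fx=3,fy=3))
E
```

```text
[ 0.504  -0.0694  0.1174] [-3.141e+00  1.000e-03 -3.141e+00]
[ 0.502 -0.069  0.041] [0.0021 0.0004 0.0764] [-0.0002  0.0013  0.001 ]
```

View pics/scene1.png

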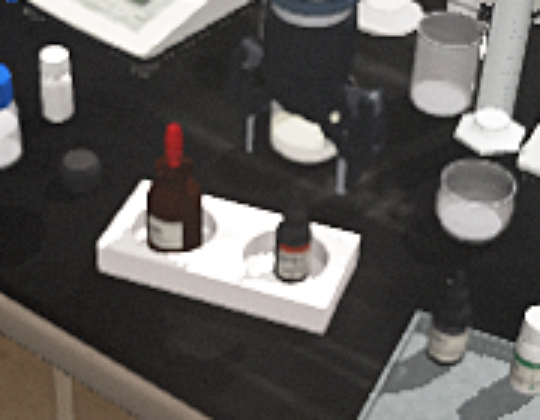

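The open fingers show at crop (250,130) and (342,180), straddling the dropper cap at (293,225). Descending.

In the tool's units: 0.076 m / 0.8 = 0.095, 0.068 m / 0.8 = 0.085.

step_hand --rows '[{"dx": 0.0025, "dz": 0.025, "jaw": 0.085}, {"dx": 0.0025, "dz": 0.05, "jaw": 0.085}, {"dx": 0.0025, "dz": 0.0688, "jaw": 0.085}, {"dx": 0.0025, "dz": 0.085, "jaw": 0.085}, {"dx": 0.0025, "dz": 0.095, "jaw": 0.085}, {"dx": 0.0025, "dz": 0.095, "jaw": 0.085}, {"dx": 0.0025, "dz": 0.095, "jaw": 0.085}]'

```text
time_s: 3.7
position: [0.5015, -0.0698, 0.0407]
tcp_rot: [-3.141, 0.0, -3.141]
force: [0.2, 0.1, 0.2]
finger_gap: 0.0849
finger_force: 0.0
```

```bash
python3 d.py "[.502,-.069,.041]"
```

```text
[ 0.5015 -0.0698  0.0407] [-3.141  0.    -3.141]
[ 0.502 -0.069  0.041] [-0.0005  0.0008 -0.0003] [-0.0001  0.0005  0.0003]
```

step_hand --rows '[{"jaw": 0.06}, {"jaw": 0.045}, {"jaw": 0.04}, {"jaw": 0.036}, {"jaw": 0.034}, {"jaw": 0.032}, {"jaw": 0.028}, {"jaw": 0.02}, {"jaw": 0.02}, {"jaw": 0.02}, {"jaw": 0.02}]'

```text
time_s: 4.8
position: [0.5012, -0.0697, 0.0406]
tcp_rot: [-3.142, 0.0, -3.141]
force: [-0.1, 1.3, 5.4]
finger_gap: 0.0318
finger_force: 59.0
```

In the tool's units: -0.08 m / 0.8 = -0.1, -0.07 m / 0.8 = -0.0875.

step_hand --rows '[{"dz": -0.0063, "jaw": 0.02}, {"dz": -0.0188, "jaw": 0.02}, {"dz": -0.0375, "jaw": 0.02}, {"dz": -0.0625, "jaw": 0.02}, {"dz": -0.0875, "jaw": 0.02}, {"dz": -0.1, "jaw": 0.02}, {"dz": -0.1, "jaw": 0.02}, {"dz": -0.1, "jaw": 0.02}]'

```text
time_s: 5.6
position: [0.5009, -0.0697, 0.1202]
tcp_rot: [-3.142, 0.0, -3.141]
force: [-0.3, -0.3, -0.5]
finger_gap: 0.0319
finger_force: 59.3
```

```bash
python3 d.py "[.440,-.286,.121]"; python3 - <<'E'
from station import r
import cv2
u,v=310,195
c=r.camera("scene")["pixels"][v-70:v+70,u-90:u+90,::-1]
cv2.imwrite("pics/s2.png",cv2.resize(c,None,fx=3,fy=3))
E
```

```text
[ 0.5009 -0.0697  0.1202] [-3.142  0.    -3.141]
[ 0.44  -0.286  0.121] [ 0.0609 -0.2163 -0.0008] [-0.      0.      0.0002]
```

View pics/s2.png

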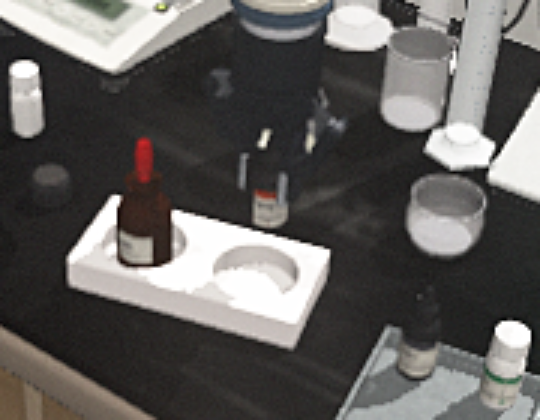

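The dropper is held upright at crop (268,190), and the -y well is empty at (255,275). Moving to the tray.

In the tool's units: -0.2163 m / 0.8 = -0.2704, 0.008 m / 0.8 = 0.01.

step_hand --rows '[{"dx": 0.01, "dy": -0.0313, "jaw": 0.02}, {"dx": 0.0225, "dy": -0.075, "jaw": 0.02}, {"dx": 0.0375, "dy": -0.1188, "jaw": 0.02}, {"dx": 0.05, "dy": -0.1625, "jaw": 0.02}, {"dx": 0.0625, "dy": -0.2063, "jaw": 0.02}, {"dx": 0.07, "dy": -0.2438, "jaw": 0.02}, {"dx": 0.0763, "dy": -0.2625, "jaw": 0.02}, {"dx": 0.0763, "dy": -0.2704, "jaw": 0.02}, {"dx": 0.0763, "dy": -0.2704, "jaw": 0.02}, {"dx": 0.0763, "dy": -0.2704, "jaw": 0.02}]'

```text
time_s: 6.65
position: [0.4401, -0.285, 0.1199]
tcp_rot: [3.141, -0.001, -3.141]
force: [-0.3, 0.6, -0.2]
finger_gap: 0.0316
finger_force: 59.5
```

```bash
python3 - <<'E'
from station import r
from h import cloud
import numpy as np,cv2
for n in("top","scene"):
    c=r.camera(n);P=cloud(c);X,Y,Z=P[...,0],P[...,1],P[...,2];V=c["pixels"].max(-1)
    for nm,m in(("far bottles L",(X>.5)&(X<.6)&(Y>-.28)&(Y<-.2)),("R",(X>.48)&(X<.56)&(Y<-.29)&(Y>-.36))):
        q=P[m&(Z>.06)&(Z<.11)]; print(n,nm,len(q),np.round(q.mean(0),4))
    q=P[(np.hypot(X-.44,Y+.286)<.022)&(Z>.05)&(Z<.125)]
    if len(q):print("held",len(q),np.round(q.mean(0),3),np.round(np.percentile(q[:,2],[1,5,50]),3))
    m=(X>.42)&(X<.56)&(Y>-.13)&(Y<.01)&(abs(Z-.008)<.006)&(V>120); q=P[m]
    print(n,"well floor",len(q),cv2.minEnclosingCircle(q[:,:2].astype(np.float32)))
E
python3 d.py "[.440,-.286,.038]"
```

```text
top far bottles L 64 [ 0.507  -0.2261  0.081 ]
top R 114 [ 0.5186 -0.3021  0.0809]
held 12 [ 0.429 -0.274  0.106] [0.094 0.095 0.104]
top well floor 694 ((0.49216777086257935, -0.04051414877176285), 0.06717461347579956)
scene far bottles L 4 [ 0.5025 -0.2184  0.0699]
scene R 138 [ 0.5122 -0.3062  0.0765]
held 146 [ 0.43  -0.288  0.108] [0.092 0.093 0.108]
scene well floor 493 ((0.4883110523223877, -0.04862648621201515), 0.08795784413814545)
[ 0.4403 -0.2848  0.1202] [ 3.141 -0.    -3.14 ]
[ 0.44  -0.286  0.038] [ 0.0003 -0.0012  0.0822] [ 0.0005 -0.0005  0.0015]
```

In the tool's units: 0.08 m / 0.8 = 0.1, 0.078 m / 0.8 = 0.0975.

step_hand --rows '[{"dz": 0.025, "jaw": 0.02}, {"dz": 0.0563, "jaw": 0.02}, {"dz": 0.0775, "jaw": 0.02}, {"dz": 0.0913, "jaw": 0.02}, {"dz": 0.0975, "jaw": 0.02}, {"dz": 0.1, "jaw": 0.02}, {"dz": 0.1, "jaw": 0.02}]'

```text
time_s: 7.45
position: [0.4405, -0.2861, 0.0406]
tcp_rot: [-3.141, 0.0, -3.141]
force: [0.2, 0.2, 0.4]
finger_gap: 0.0315
finger_force: 59.4
```

In the tool's units: 0.002 m / 0.8 = 0.0025, 0.001 m / 0.8 = 0.0013.

step_hand --rows '[{"dz": 0.0013, "jaw": 0.02}, {"dz": 0.0025, "jaw": 0.02}, {"dz": 0.0025, "jaw": 0.02}]'

```text
time_s: 7.75
position: [0.4403, -0.2862, 0.0386]
tcp_rot: [-3.141, 0.0, -3.141]
force: [-0.1, 0.1, -0.5]
finger_gap: 0.0319
finger_force: 59.4
```

In the tool's units: 0.001 m / 0.8 = 0.0013.

step_hand --rows '[{"dz": 0.0013, "jaw": 0.02}, {"dz": 0.0013, "jaw": 0.02}]'

```text
time_s: 7.95
position: [0.4401, -0.2861, 0.0373]
tcp_rot: [-3.142, 0.0, -3.141]
force: [0.4, -0.4, 0.0]
finger_gap: 0.0314
finger_force: 59.4
```

step_hand --rows '[{"dz": 0.0013, "jaw": 0.02}, {"dz": 0.0013, "jaw": 0.02}]'

```text
time_s: 8.15
position: [0.4403, -0.2861, 0.0367]
tcp_rot: [-3.141, 0.0, -3.141]
force: [-0.8, -0.3, 5.1]
finger_gap: 0.0317
finger_force: 59.9
```

Contact at 5 N, as predicted. Release and lift.

step_hand --rows '[{"jaw": 0.034}, {"jaw": 0.038}, {"jaw": 0.045}, {"jaw": 0.06}, {"jaw": 0.075}, {"jaw": 0.085}, {"jaw": 0.085}, {"jaw": 0.085}]'

```text
time_s: 8.95
position: [0.4402, -0.286, 0.0363]
tcp_rot: [-3.142, 0.0, -3.141]
force: [0.2, -0.4, 0.2]
finger_gap: 0.0849
finger_force: 0.0
```

step_hand --rows '[{"dz": -0.0125, "jaw": 0.085}, {"dz": -0.0375, "jaw": 0.085}, {"dz": -0.075, "jaw": 0.085}, {"dz": -0.125, "jaw": 0.085}, {"dz": -0.175, "jaw": 0.085}, {"dz": -0.225, "jaw": 0.085}, {"dz": -0.2375, "jaw": 0.085}, {"dz": -0.2375, "jaw": 0.085}]'

```text
time_s: 9.75
position: [0.4411, -0.2867, 0.2288]
tcp_rot: [-3.139, 0.004, -3.141]
force: [0.1, 0.3, -0.1]
finger_gap: 0.0847
finger_force: 0.0
```

```bash
python3 d.py "[.466,.281,.226]"
```

```text
[ 0.4411 -0.2867  0.2288] [-3.139  0.004 -3.141]
[0.466 0.281 0.226] [-0.025   0.5677  0.0013] [-0.0027  0.0039  0.0002]
```

In the tool's units: 0.525 m / 0.8 = 0.6563, 0.48 m / 0.8 = 0.6.

step_hand --rows '[{"dy": 0.0375, "jaw": 0.085}, {"dy": 0.0938, "jaw": 0.085}, {"dy": 0.15, "jaw": 0.085}, {"dx": -0.0063, "dy": 0.2063, "jaw": 0.085}, {"dx": -0.0063, "dy": 0.2625, "jaw": 0.085}, {"dx": -0.0125, "dy": 0.3188, "jaw": 0.085}, {"dx": -0.0125, "dy": 0.375, "jaw": 0.085}, {"dx": -0.0188, "dy": 0.4313, "jaw": 0.085}, {"dx": -0.025, "dy": 0.4875, "jaw": 0.085}, {"dx": -0.025, "dy": 0.5438, "jaw": 0.085}, {"dx": -0.0313, "dy": 0.6, "jaw": 0.085}, {"dx": -0.0313, "dy": 0.6563, "jaw": 0.085}]'

```text
time_s: 10.95
position: [0.4641, 0.2405, 0.2245]
tcp_rot: [-3.14, -0.002, -3.141]
force: [1.4, -0.6, 0.3]
finger_gap: 0.0849
finger_force: 0.0
```

step_hand --rows '[{"dy": 0.0375, "jaw": 0.085}, {"dy": 0.0538, "jaw": 0.085}, {"dy": 0.0538, "jaw": 0.085}, {"dy": 0.0538, "jaw": 0.085}]'

```text
time_s: 11.35
position: [0.4643, 0.2808, 0.2253]
tcp_rot: [-3.14, -0.002, -3.141]
force: [-0.3, -0.2, 0.2]
finger_gap: 0.0849
finger_force: 0.0
```

```bash
python3 d.py "[.466,.281,.125]"; python3 - <<'E'
from station import r
from h import cloud
import numpy as np,cv2
for n in("top","scene"):
    c=r.camera(n);P=cloud(c);X,Y,Z=P[...,0],P[...,1],P[...,2];p=c["pixels"]
    cv2.imwrite(f"pics/{n}3.png",p[:,:,::-1])
    q=P[(np.hypot(X-.44,Y+.286)<.04)&(Z>.03)&(Z<.125)]; print(n,len(q),cv2.minEnclosingCircle(q[:,:2].astype(np.float32)),q[:,2].max())
    q=q[q[:,2]>.09];print(len(q),q.mean(0) if len(q) else 0)
E
```

```text
[0.4643 0.2808 0.2253] [-3.140e+00 -2.000e-03 -3.141e+00]
[0.466 0.281 0.125] [-0.0018  0.0004  0.1003] [-0.0016 -0.0019  0.0003]
top 163 ((0.4426403045654297, -0.2836073935031891), 0.01674024574458599) 0.10460670144664505
19 [ 0.442018   -0.28303927  0.09768173]
scene 287 ((0.43758314847946167, -0.2858980894088745), 0.016772963106632233) 0.10318294153767449
26 [ 0.43919361 -0.28540625  0.09609716]
```

View pics/scene3.png

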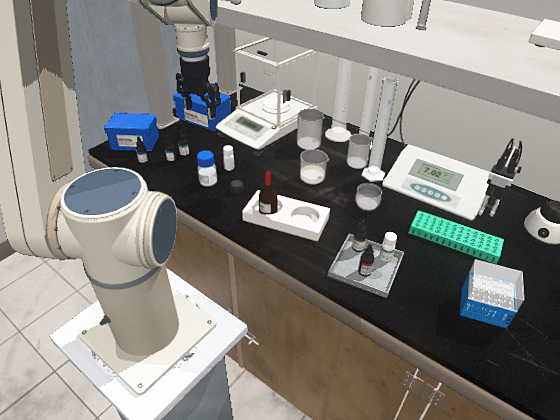

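The dropper stands upright in the tray at (367,262), and the reagent is undisturbed at (206,168). Descending on it.

In the tool's units: 0.1 m / 0.8 = 0.125, 0.07 m / 0.8 = 0.0875.

step_hand --rows '[{"dx": -0.0023, "dz": 0.0375, "jaw": 0.085}, {"dx": -0.0023, "dz": 0.0875, "jaw": 0.085}, {"dx": -0.0023, "dz": 0.125, "jaw": 0.085}, {"dx": -0.0023, "dz": 0.125, "jaw": 0.085}]'

```text
time_s: 11.85
position: [0.4644, 0.2791, 0.123]
tcp_rot: [-3.138, -0.007, 3.14]
force: [-1.0, -0.1, -0.5]
finger_gap: 0.0852
finger_force: 0.0
```

```bash
python3 d.py "[.466,.281,.04]"
```

```text
[0.4644 0.2791 0.123 ] [-3.138 -0.007  3.14 ]
[0.466 0.281 0.04 ] [-0.0021  0.0022  0.0829] [-0.0039 -0.0066 -0.0016]
```

step_hand --rows '[{"jaw": 0.085}, {"jaw": 0.085}]'

```text
time_s: 12.05
position: [0.4681, 0.2821, 0.1281]
tcp_rot: [3.14, 0.002, 3.141]
force: [0.7, 0.1, -0.0]
finger_gap: 0.0847
finger_force: 0.0
```

```bash
python3 d.py "[.466,.281,.04]"
```

```text
[0.4681 0.2821 0.1281] [3.140e+00 2.000e-03 3.141e+00]
[0.466 0.281 0.04 ] [ 0.0023 -0.0012  0.0881] [ 0.0014  0.0024 -0.0006]
```

In the tool's units: 0.085 m / 0.8 = 0.1063, 0.08 m / 0.8 = 0.1.

step_hand --rows '[{"dz": 0.0125, "jaw": 0.085}, {"dz": 0.0375, "jaw": 0.085}, {"dz": 0.0625, "jaw": 0.085}, {"dz": 0.085, "jaw": 0.085}, {"dz": 0.1, "jaw": 0.085}, {"dz": 0.1063, "jaw": 0.085}, {"dz": 0.1063, "jaw": 0.085}, {"dz": 0.1063, "jaw": 0.085}]'

```text
time_s: 12.85
position: [0.4673, 0.2822, 0.042]
tcp_rot: [3.141, 0.001, -3.141]
force: [0.2, 0.5, 0.9]
finger_gap: 0.0851
finger_force: 0.0
```

```bash
python3 d.py "[.466,.281,.04]"
```

```text
[0.4673 0.2822 0.042 ] [ 3.141e+00  1.000e-03 -3.141e+00]
[0.466 0.281 0.04 ] [ 0.0013 -0.0012  0.002 ] [0.0005 0.001  0.0003]
```

step_hand --rows '[{"jaw": 0.072}, {"jaw": 0.065}, {"jaw": 0.06}, {"jaw": 0.057}, {"jaw": 0.054}, {"jaw": 0.05}, {"jaw": 0.04}, {"jaw": 0.04}, {"jaw": 0.04}, {"jaw": 0.04}]'

```text
time_s: 13.85
position: [0.4671, 0.2823, 0.0423]
tcp_rot: [3.141, 0.001, -3.141]
force: [-2.9, -1.0, 9.6]
finger_gap: 0.0537
finger_force: 61.0
```

```bash
python3 d.py
```

```text
[0.4671 0.2823 0.0423] [ 3.141e+00  1.000e-03 -3.141e+00]
```

In the tool's units: -0.02 m / 0.8 = -0.025, -0.012 m / 0.8 = -0.015.

step_hand --rows '[{"dz": -0.005, "jaw": 0.04}, {"dz": -0.015, "jaw": 0.04}, {"dz": -0.025, "jaw": 0.04}, {"dz": -0.025, "jaw": 0.04}, {"dz": -0.025, "jaw": 0.04}]'

```text
time_s: 14.35
position: [0.467, 0.2821, 0.0617]
tcp_rot: [3.141, 0.001, -3.141]
force: [-0.5, 0.6, -2.1]
finger_gap: 0.0535
finger_force: 63.3
```

```bash
python3 - <<'E'
from station import r
import cv2
u,v=206,150
c=r.camera("scene")["pixels"][v-60:v+60,u-80:u+80,::-1]
cv2.imwrite("pics/s4.png",cv2.resize(c,None,fx=4,fy=4))
E
```

```text
(no output)
```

View pics/s4.png

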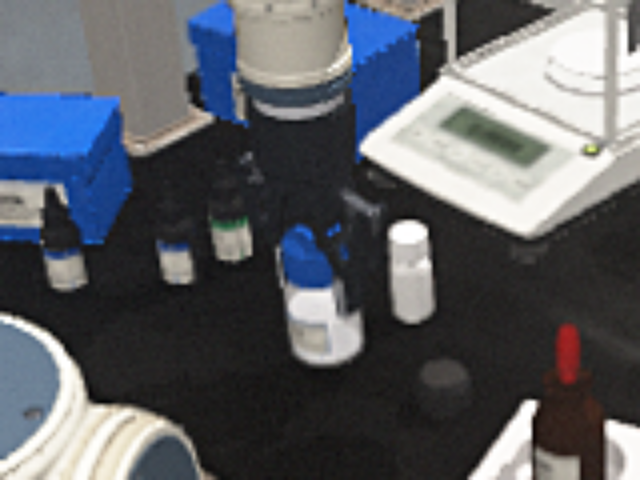

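The bottle is held upright, cap at crop (305,255), and the wrist reads -2.1 N, its weight. Lifting and crossing above the brown bottle.

In the tool's units: -0.165 m / 0.8 = -0.2063, -0.155 m / 0.8 = -0.1938.

step_hand --rows '[{"dz": -0.0125, "jaw": 0.04}, {"dz": -0.0438, "jaw": 0.04}, {"dz": -0.0813, "jaw": 0.04}, {"dz": -0.125, "jaw": 0.04}, {"dz": -0.1625, "jaw": 0.04}, {"dz": -0.1938, "jaw": 0.04}, {"dz": -0.2063, "jaw": 0.04}, {"dz": -0.2063, "jaw": 0.04}, {"dz": -0.2063, "jaw": 0.04}]'

```text
time_s: 15.3
position: [0.4662, 0.2816, 0.2253]
tcp_rot: [-3.141, -0.001, -3.141]
force: [-1.1, -0.3, -2.1]
finger_gap: 0.0539
finger_force: 63.7
```

```bash
python3 d.py "[.499,-.064,.226]"
```

```text
[0.4662 0.2816 0.2253] [-3.141e+00 -1.000e-03 -3.141e+00]
[ 0.499 -0.064  0.226] [-0.0328 -0.3456 -0.0004] [-0.0008 -0.0014  0.0002]
```

In the tool's units: -0.3455 m / 0.8 = -0.4319, -0.335 m / 0.8 = -0.4188.

step_hand --rows '[{"dx": -0.0025, "dy": -0.0188, "jaw": 0.04}, {"dx": -0.0063, "dy": -0.0563, "jaw": 0.04}, {"dx": -0.01, "dy": -0.1, "jaw": 0.04}, {"dx": -0.015, "dy": -0.15, "jaw": 0.04}, {"dx": -0.02, "dy": -0.2, "jaw": 0.04}, {"dx": -0.025, "dy": -0.25, "jaw": 0.04}, {"dx": -0.03, "dy": -0.3, "jaw": 0.04}, {"dx": -0.035, "dy": -0.35, "jaw": 0.04}, {"dx": -0.0388, "dy": -0.3938, "jaw": 0.04}, {"dx": -0.0413, "dy": -0.4188, "jaw": 0.04}, {"dx": -0.0413, "dy": -0.4319, "jaw": 0.04}, {"dx": -0.0413, "dy": -0.4319, "jaw": 0.04}]'

```text
time_s: 16.5
position: [0.4991, -0.0647, 0.2253]
tcp_rot: [3.141, -0.002, 3.14]
force: [-0.1, 1.4, -1.0]
finger_gap: 0.0535
finger_force: 63.7
```

step_hand --rows '[{"jaw": 0.04}, {"jaw": 0.04}, {"jaw": 0.04}]'

```text
time_s: 16.8
position: [0.4998, -0.0626, 0.2263]
tcp_rot: [3.141, -0.0, -3.14]
force: [0.2, -0.3, -2.6]
finger_gap: 0.054
finger_force: 63.7
```

```bash
python3 d.py "[.499,-.064,.12]"; python3 - <<'E'
from station import r
from h import cloud
import numpy as np,cv2
for n in("top","scene"):
    c=r.camera(n);P=cloud(c);X,Y,Z=P[...,0],P[...,1],P[...,2];p=c["pixels"]
    if n=="scene": cv2.imwrite("pics/s5.png",cv2.resize(p[80:260,190:430,::-1],None,fx=3,fy=3))
    m=(np.hypot(X-.499,Y+.064)<.045)&(Z>.16)&(Z<.25); V=p.max(-1)
    q=P[m&(V>120)]; print(n,len(q),np.percentile(q[:,2],[1,50,99]) if len(q) else 0)
    for a in(.185,.2,.215,.23):
        s=q[abs(q[:,2]-a)<.006]; print(a,len(s),np.round(s.mean(0),4) if len(s) else '')
E
```

```text
[ 0.4998 -0.0626  0.2263] [ 3.141 -0.    -3.14 ]
[ 0.499 -0.064  0.12 ] [ 0.0008 -0.0014  0.1063] [ 0.0001 -0.0002  0.0017]
top 0 0
0.185 0 
0.2 0 
0.215 0 
0.23 0 
scene 476 [0.1882563  0.22071222 0.24962474]
0.185 22 [ 0.4806 -0.0788  0.1892]
0.2 90 [ 0.4813 -0.0761  0.2004]
0.215 86 [ 0.4811 -0.0777  0.2152]
0.23 86 [ 0.4778 -0.0738  0.2301]
```

View pics/s5.png

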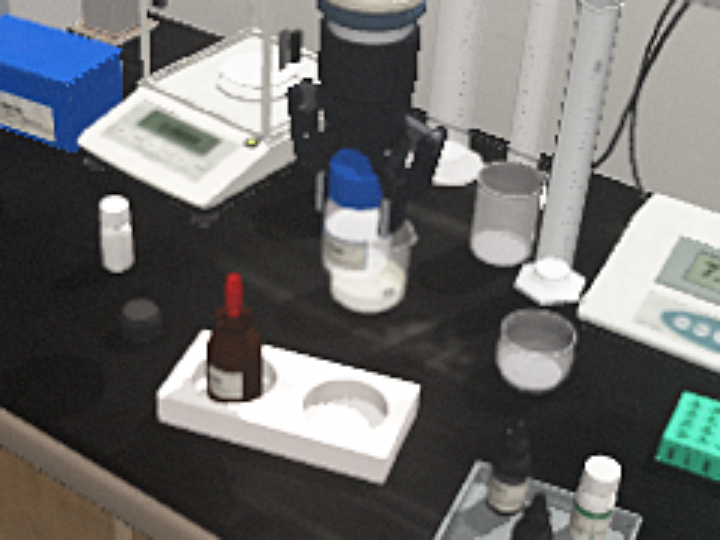

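The bottle hangs upright with its bottom at about 0.187. From the visible surface its axis is about (0.499,-0.0625), over the well at crop (345,410). Descending.

In the tool's units: 0.135 m / 0.8 = 0.1688, 0.125 m / 0.8 = 0.1563.

step_hand --rows '[{"dx": 0.0006, "dy": -0.0018, "dz": 0.0125, "jaw": 0.04}, {"dx": 0.0006, "dy": -0.0018, "dz": 0.0375, "jaw": 0.04}, {"dx": 0.0006, "dy": -0.0018, "dz": 0.0688, "jaw": 0.04}, {"dx": 0.0006, "dy": -0.0018, "dz": 0.1, "jaw": 0.04}, {"dx": 0.0006, "dy": -0.0018, "dz": 0.1313, "jaw": 0.04}, {"dx": 0.0006, "dy": -0.0018, "dz": 0.1563, "jaw": 0.04}, {"dx": 0.0006, "dy": -0.0018, "dz": 0.1688, "jaw": 0.04}, {"dx": 0.0006, "dy": -0.0018, "dz": 0.1688, "jaw": 0.04}, {"dx": 0.0006, "dy": -0.0018, "dz": 0.1688, "jaw": 0.04}]'

```text
time_s: 17.8
position: [0.4997, -0.0649, 0.0916]
tcp_rot: [-3.142, 0.0, -3.141]
force: [0.9, 0.0, -1.8]
finger_gap: 0.0536
finger_force: 63.7
```

```bash
python3 d.py "[.499,-.064,.054]"
```

```text
[ 0.4997 -0.0649  0.0916] [-3.142  0.    -3.141]
[ 0.499 -0.064  0.054] [0.0008 0.0009 0.0376] [-0.0001  0.0004  0.0003]
```

step_hand --rows '[{"dx": 0.0006, "dy": 0.0006, "dz": 0.01, "jaw": 0.04}, {"dx": 0.0006, "dy": 0.0006, "dz": 0.0225, "jaw": 0.04}, {"dx": 0.0006, "dy": 0.0006, "dz": 0.0338, "jaw": 0.04}, {"dx": 0.0006, "dy": 0.0006, "dz": 0.0413, "jaw": 0.04}, {"dx": 0.0006, "dy": 0.0006, "dz": 0.0463, "jaw": 0.04}, {"dx": 0.0006, "dy": 0.0006, "dz": 0.0463, "jaw": 0.04}, {"dx": 0.0006, "dy": 0.0006, "dz": 0.0463, "jaw": 0.04}]'

```text
time_s: 18.5
position: [0.4989, -0.0645, 0.0543]
tcp_rot: [-3.142, -0.0, -3.141]
force: [0.6, -0.6, -1.7]
finger_gap: 0.0539
finger_force: 63.7
```

In the tool's units: 0.002 m / 0.8 = 0.0025, 0.001 m / 0.8 = 0.0013.

step_hand --rows '[{"dz": 0.0013, "jaw": 0.04}, {"dz": 0.0025, "jaw": 0.04}, {"dz": 0.0025, "jaw": 0.04}]'

```text
time_s: 18.8
position: [0.4989, -0.0644, 0.0524]
tcp_rot: [-3.142, 0.0, -3.141]
force: [0.3, -0.8, -2.2]
finger_gap: 0.0537
finger_force: 63.7
```

step_hand --rows '[{"dz": 0.0013, "jaw": 0.04}, {"dz": 0.0013, "jaw": 0.04}]'

```text
time_s: 19.0
position: [0.4988, -0.0644, 0.0513]
tcp_rot: [-3.142, -0.0, -3.141]
force: [0.1, 0.7, -1.4]
finger_gap: 0.054
finger_force: 63.7
```

In the tool's units: 0.0007 m / 0.8 = 0.0009.

step_hand --rows '[{"dz": 0.0009, "jaw": 0.04}, {"dz": 0.0009, "jaw": 0.04}]'

```text
time_s: 19.2
position: [0.4988, -0.0644, 0.0506]
tcp_rot: [3.142, -0.0, -3.141]
force: [-0.1, 0.3, -2.8]
finger_gap: 0.0539
finger_force: 63.7
```

step_hand --rows '[{"dz": 0.0009, "jaw": 0.04}, {"dz": 0.0009, "jaw": 0.04}]'

```text
time_s: 19.4
position: [0.4989, -0.0644, 0.0504]
tcp_rot: [-3.142, 0.0, -3.141]
force: [-0.6, 1.3, 5.1]
finger_gap: 0.0544
finger_force: 64.4
```

Contact. Release and rise.

step_hand --rows '[{"jaw": 0.057}, {"jaw": 0.06}, {"jaw": 0.066}, {"jaw": 0.075}, {"jaw": 0.085}, {"jaw": 0.085}, {"jaw": 0.085}]'

```text
time_s: 20.1
position: [0.4989, -0.0644, 0.0499]
tcp_rot: [-3.142, 0.0, -3.141]
force: [0.1, -0.4, 0.2]
finger_gap: 0.0847
finger_force: 0.0
```

step_hand --rows '[{"dz": -0.0075, "jaw": 0.085}, {"dz": -0.025, "jaw": 0.085}, {"dz": -0.0563, "jaw": 0.085}, {"dz": -0.1, "jaw": 0.085}, {"dz": -0.15, "jaw": 0.085}, {"dz": -0.1875, "jaw": 0.085}, {"dz": -0.2125, "jaw": 0.085}, {"dz": -0.2125, "jaw": 0.085}, {"dz": -0.2125, "jaw": 0.085}]'

```text
time_s: 21.0
position: [0.4989, -0.0644, 0.2208]
tcp_rot: [-3.141, 0.002, -3.141]
force: [-0.3, 0.1, 0.1]
finger_gap: 0.0852
finger_force: 0.0
```

```bash
python3 - <<'E'
from station import r
from h import cloud
import numpy as np,cv2
for n in("top","scene"):
    c=r.camera(n);P=cloud(c);X,Y,Z=P[...,0],P[...,1],P[...,2];p=c["pixels"]
    if n=="scene": cv2.imwrite("pics/s6.png",cv2.resize(p[80:300,190:430,::-1],None,fx=2.5,fy=2.5))
    H,S,V=cv2.split(cv2.cvtColor(p,cv2.COLOR_RGB2HSV))
    q=P[(np.hypot(X-.499,Y+.064)<.06)&(Z>.1)&(Z<.12)&(S>150)&(H>100)&(H<125)]
    print(n,len(q)); 
    if len(q): print(cv2.minEnclosingCircle(q[:,:2].astype(np.float32)),np.percentile(q[:,2],[5,50,95]))
    q=P[(np.hypot(X-.44,Y+.286)<.03)&(Z>.03)&(Z<.125)]; print(cv2.minEnclosingCircle(q[:,:2].astype(np.float32)),q[:,2].max())
E
python3 d.py
```

```text
top 0
((0.44210559129714966, -0.28225111961364746), 0.01636582985520363) 0.10079090298007426
scene 218
((0.4973800480365753, -0.06527724117040634), 0.025397783145308495) [0.1014055  0.11095283 0.11393541]
((0.4382776916027069, -0.28590938448905945), 0.01668541133403778) 0.10307835283249023
[ 0.4981 -0.0643  0.2193] [ 3.141e+00 -1.000e-03 -3.141e+00]
```

View pics/s6.png

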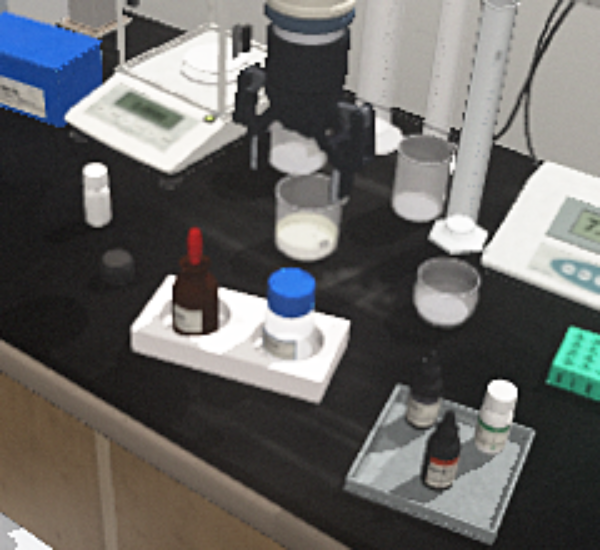

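Both bottles stand upright: the reagent at crop (290,315) with its cap top at 0.111 m (0.110 expected) and centred in the well, and the dropper at (440,455) in the tray. The gripper is clear of everything.

step_hand --rows '[{"jaw": 0.085}, {"jaw": 0.085}, {"jaw": 0.085}]'

```text
time_s: 21.4
position: [0.4986, -0.0644, 0.2193]
tcp_rot: [3.141, -0.001, -3.141]
force: [0.2, -0.2, 0.4]
finger_gap: 0.0853
finger_force: 0.0
```

```bash
python3 -c "
from station import r
print(r.close_job())"
```

```text
the job is handed in; nothing more can be done
None
```

The job is handed in at 21.4 s (limit 67 s): the last camera check showed the dropper bottle upright in the tray and the blue-capped bottle upright, fully down in the freed well; no verdict was returned.

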